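Make up two plaster casting moulds

ROBOT

A 6-joint arm with a two-finger parallel gripper is mounted at the origin on a cart in front of the work surface, level with it; the furniture and walls round the work are solid. World frame = base frame: x ahead of the robot, y to its left, z up, the work surface at z = 0. Lengths are in m, angles in degrees, forces in N, time in s.
With the tool pointing down it reaches from about 0.4 to 0.825 m from the base axis. Payload 7 kg.
Tool frame: the origin (TCP) lies midway between the tips of the shut fingers; the grasp point (between the pads) lies ctrl.tcp_to_grasp behind it (ctrl.tcp_to_grasp is the distance from the TCP to the grasp point, in m); z points along the fingers, y is the line along which they close (so a half turn about z gives the same grasp; the last joint's range is limited). The gripper opens to 88 mm and grips with 3 to 60 N. Pads are 19 mm wide; open, the fingers measure 130 mm over their backs; the gripper's body (78 mm by 193 mm) begins 47 mm behind the grasp point.
Start: joints at [16.507, 20.546, 0.682, 0, -70.136, -16.507], TCP at [0.675, -0, 0.202] pointing down, gripper open.
Joint ranges: [-176.03, 176.03], [-82.01, 121.73], [-58.28, 71.71], [-173.87, 95.51], [-174.79, -0.11], [-173.66, 173.66]. Speed limits (degrees/s): [136.94, 136.94, 172.46, 180, 180, 180].

INTERFACE

Orientations are given as [roll, pitch, yaw] about the fixed x, y, z axes, in that order (R = Rz(yaw) Ry(pitch) Rx(roll)).
In Python, from plant import ctrl, imaging, close_job gives the robot as it stands.
- The arm moves only by the shell command python3 -m crank 'ROWS'. ROWS is JSON, a list of rows, each a list of 3 entries, a list of its own where there are three numbers: the shift along the world's x, y, z in m, then the turn, a rotation vector about the world's x, y, z in degrees, then the opening, from -1 (shut) to 1 (fully open), so that 0 is half open. A call has 1 to 12 rows; each row shifts and turns the commanded pose from where the row before left it; what a row does not reach is not made up. A row lasts 1/10 s, in which the tool goes at most 50 mm and 8.59 degrees, less where a joint would pass 70% of its speed; a pose out of reach is approached as far as the arm can. A call is refused whole if a number of a shift passes 0.05 or a number of a turn 8.59, either way. A call with a gripper value outside its range is refused whole. The fingers move at their own pace and stop on an object; the grip force is fixed at half the most. Time passes only in rows, so rows that do not move let the fingers close. It gives the time, the measured TCP pose, the force, the opening and the grip force at its end, in the units of the state.
- ctrl.get_obs(): the state, without advancing time (a new reading comes with each control period).
- imaging.snapshot(name): name is "scene" or "side" or "wrist"; returns (picture, depth): 384x512x3 uint8, blue, green, red; 384x512 float32, m along the optical axis (not along the pixel's ray), 0 where there is no reading.
- imaging.camera_model(name): a dict with "mtx" (3x3 intrinsics, pixels), "R" (3x3) and "t" (3): a world point X has camera coordinates R X + t. Camera axes: x right, y down, z forward; pixel columns grow to the right and rows downward; lengths in m; the calibration is good to about 2 mm. A picture is of the moment at which its call begins: read the wrist's pose just before it. camera_model takes no time and is no camera call; for the wrist camera it gives the pose at the moment of the call.
- close_job(): hands the job in; it is judged then, once.
The state is a dict: "clock": time; "joint_pos": joint angles; "qvel": joint speeds; "tau": joint torques, N m; "tool_pos": TCP position; "orientation": TCP orientation; "force": force on the tool from outside, world axes, zero at the start; "moment": the same for the moment, N m; "opening": finger opening in m; "gripper_force": force on a finger pad.
Only numpy, scipy, OpenCV 4.12 (cv2) and the standard library are available. Lean on these libraries where they do the work, as an engineer would, in place of code of your own. Each camera call takes 0.05 s, during which the arm holds its last target. There are 200 camera calls.

TASK

Make up the two plaster casting moulds for the next pour, each on its own base at the back of the bench. On the long base stack the belly ring, then the shoulder ring, then the long pouring ring; on the short mould block set the short pouring ring. Every part must sit flush with its keys home in the part above, and the two wooden stamps and the enamel cup must be left standing where they are.

Things in the scene. Friction and masses are not known exactly. Their poses are not given: they have to be found in the camera images.
- long_base_top (a point): Base of the long mould, fixed: off-white plaster, 116 mm long (x), 60 mm wide (y), 36 high; shallow oval hollow 54 x 26 mm, 6 deep, in its top; two dome keys (14 mm across, 8 high) on top at x = +-47 mm. The point is the centre of its top face, 36 mm above the bench; z up.
- belly_ring_center (a point): Belly ring: off-white plaster, 116 mm long (x), 60 mm wide (y; flat sides to grip), 46 high (tallest ring); oval through hole 70 x 36 mm on top (the largest), 54 x 26 below; two dome keys (14 mm across, 8 high) on top at x = +-47 mm; two sockets (16 mm square, 10 deep) below at x = +-47 mm. Stands right way up; fits either way round. Point: its centre, 23 mm above its underside; z up. 0.28 kg.
- shoulder_ring_center (a point): Shoulder ring: off-white plaster, 116 mm long (x), 60 mm wide (y; flat sides to grip), 36 high; oval through hole 36 x 20 mm on top (the smallest), 70 x 36 below; two dome keys (14 mm across, 8 high) on top at x = +-47 mm; two sockets (16 mm square, 10 deep) below at x = +-47 mm. Stands right way up; fits either way round. Point: its centre, 18 mm above its underside; z up. 0.24 kg.
- long_pour_ring_center (a point): Long pouring ring: off-white plaster, 116 mm long (x), 60 mm wide (y; flat sides to grip), 26 high; oval funnel hole 60 x 36 mm on top, 36 x 20 below; no keys on top; two sockets (16 mm square, 10 deep) below at x = +-47 mm. Stands right way up; fits either way round. Point: its centre, 13 mm above its underside; z up. 0.17 kg.
- short_block_top (a point): Short mould block, fixed: off-white plaster, 88 mm long (x), 60 mm wide (y), 60 high; round cavity 42 mm across, 48 deep; two dome keys (14 mm across, 8 high) on top at x = +-34 mm. The point is the centre of its top face, 60 mm above the bench; z up.
- short_pour_ring_center (a point): Short pouring ring: off-white plaster, 88 mm long (x), 60 mm wide (y; flat sides to grip), 26 high; round through hole 48 mm on top, 42 below; no keys on top; two sockets (16 mm square, 10 deep) below at x = +-34 mm. Stands right way up; fits either way round. Point: its centre, 13 mm above its underside; z up. 0.13 kg.
- stamp_a_center (a point): Bystander: turned brown wooden stamp standing upright, 29 mm across, 58 mm high. The point is its centre, half-way up.
- stamp_b_center (a point): Bystander: a second turned brown wooden stamp standing upright, 29 mm across, 58 mm high. The point is its centre, half-way up.
- water_cup_center (a point): Bystander: white enamel cup standing upright, 69 mm across, 79 mm high. The point is its centre, half-way up.

How it is judged (in metres and radians):
At the end, for the whole second after the job is handed in: All four rings at rest, released, each on its right base in the stated order: within 5 mm of the base's middle, 3 mm of its seated height, 0.08 rad of its base's direction (either way round), 0.05 rad of level; stamps and cup upright, within 30 mm of where they stood (horizontal distance between each of belly_ring_center, shoulder_ring_center, long_pour_ring_center and long_base_top below 0.005 m and z of belly_ring_center in the frame of long_base_top between 0.02 and 0.026 m and angle between the x axis of each of belly_ring_center, shoulder_ring_center, long_pour_ring_center and the x axis of long_base_top, either way round below 0.08 rad and angle between each of belly_ring_center, shoulder_ring_center, long_pour_ring_center, short_pour_ring_center's own z axis and vertical below 0.05 rad and z of shoulder_ring_center in the frame of long_base_top between 0.061 and 0.067 m and z of long_pour_ring_center in the frame of long_base_top between 0.092 and 0.098 m and horizontal distance between short_pour_ring_center and short_block_top below 0.005 m and z of short_pour_ring_center in the frame of short_block_top between 0.01 and 0.016 m and angle between the x axis of short_pour_ring_center and the x axis of short_block_top, either way round below 0.08 rad and linear speed of each of belly_ring, shoulder_ring, long_pour_ring, short_pour_ring below 0.02 m/s); the robot touches nothing.
It fails at once if a wooden stamp or the enamel cup is tipped or pushed more than 30 mm from where it stood (distance of any of stamp_a_center, stamp_b_center, water_cup_center from where it was at the start of the episode above 0.03 m or angle between any of stamp_a_center, stamp_b_center, water_cup_center's own z axis and vertical above 0.5 rad).
It also fails if it takes over 106 s, if anything falls off the work surface, if the arm or the gripper's body presses on something with over 40 N, if the wrist force passes 120 N, or if a joint passes its speed limit or range.

## Working session

There is one attempt and no reset: what is moved stays moved. The work goes in short steps, Python scripts to look and compute and a shell command to move; the robot and the scene stay as the last step left them, time stands still between calls to the robot, and variables do not carry over. Pictures are saved under pics/ and viewed, at most 14 in all, crops included, and the job is handed in when it is done.

```bash
mkdir -p pics; ls; cat > h.py <<'E'
import numpy as np, cv2
from plant import ctrl, imaging, close_job
def snap(n,f=None):
    cm=imaging.camera_model(n); p,d=imaging.snapshot(n)
    if f: cv2.imwrite(f'pics/{f}.png',p)
    return p,d,cm
def cloud(d,cm):
    h,w=d.shape; u,v=np.meshgrid(np.arange(w),np.arange(h)); K=np.array(cm['mtx'])
    P=np.stack([(u-K[0,2])/K[0,0]*d,(v-K[1,2])/K[1,1]*d,d],-1)
    return (P-np.array(cm['t']).ravel())@np.array(cm['R'])
E
python3 - <<'E'
from h import *
for n in ('scene','side','wrist'):
    p,d,cm=snap(n,n+'0'); np.savez(n+'0.npz',d=d,p=p,**cm)
    R=np.array(cm['R']);print(n,-R.T@np.array(cm['t']).ravel(),R[2])
a=cv2.imread('pics/scene0.png')
print(ctrl.get_obs(),ctrl.tcp_to_grasp)
E
```

```text
pics
scene [ 0.16854483 -0.69856364  0.66778841] [ 0.41962994  0.59908321 -0.68191643]
side [1.329751   0.17872442 0.80312209] [-0.70896458 -0.31767447 -0.62964447]
wrist [ 0.67479067 -0.06920918  0.38273229] [-0.00200904  0.26013868 -0.96556917]
{'clock': 0.15, 'joint_pos': array([ 1.65047604e+01,  2.05820552e+01,  6.46540287e-01, -1.24863685e-02,
       -7.01365778e+01, -1.65062660e+01]), 'qvel': array([ 0.00473953, -0.09498952,  0.14174398,  0.11505961,  0.0198149 ,
        0.03254954]), 'tau': array([ 1.39394037e-04, -5.83274567e+01,  2.93289685e+01,  7.00122759e+00,
        8.75052094e-03, -9.76538854e-05]), 'tool_pos': array([ 6.74605566e-01, -6.81205964e-05,  2.00849583e-01]), 'orientation': array([ 1.79927543e+02, -9.22871633e-03, -9.00057497e+01]), 'force': array([ 0.3463592 ,  0.58159529, -0.14701226]), 'moment': array([ 0.0316829 , -0.03950426, -0.00414772]), 'gripper_force': 0.0, 'opening': 0.08774371617966079} 0.0188
```

View pics/scene0.png

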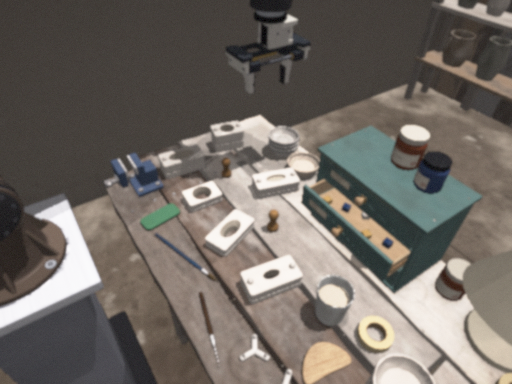

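View pics/side0.png

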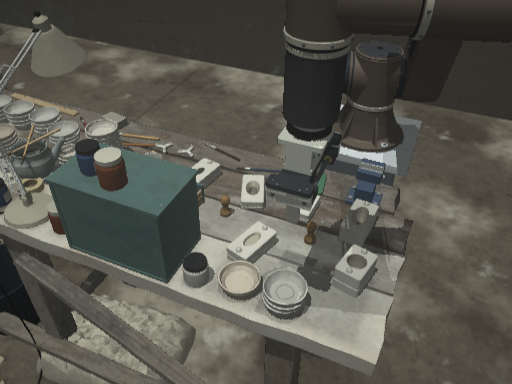

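The scene view shows two blocks at the far end at (185,158) and (228,135), three rings at (203,195), (230,230), (272,278), another at (275,182), stamps at (227,168) and (272,220), and the cup at (333,300). Next I'll build a top-down map.

```bash
cat > top.py <<'E'
from h import *
def top(P,p,x0=.3,x1=1.0,y0=-.5,y1=.6,s=700):
    # rows: x decreasing downward ; cols: y decreasing rightwards
    H=np.full((int((x1-x0)*s),int((y1-y0)*s)),-1.);C=np.zeros(H.shape+(3,),np.uint8)
    q=P.reshape(-1,3);c=p.reshape(-1,3)
    ok=(q[:,2]>-.03)&(q[:,2]<.15)&(q[:,0]>x0)&(q[:,0]<x1)&(q[:,1]>y0)&(q[:,1]<y1);q=q[ok];c=c[ok]
    o=np.argsort(q[:,2]);q=q[o];c=c[o]
    r=np.clip(((x1-q[:,0])*s).astype(int),0,H.shape[0]-1);k=np.clip(((y1-q[:,1])*s).astype(int),0,H.shape[1]-1)
    for dr in (-1,0,1):
      for dk in (-1,0,1):
        rr=np.clip(r+dr,0,H.shape[0]-1);kk=np.clip(k+dk,0,H.shape[1]-1)
        H[rr,kk]=q[:,2];C[rr,kk]=c
    return H,C
E
python3 - <<'E'
from top import *
Hs=[]
for n in ('scene','side'):
    z=np.load(n+'0.npz');P=cloud(z['d'],z);P[z['d']==0]=9
    p=cv2.resize(z['p'],None,fx=1,fy=1)
    H,C=top(P,p)
    Hs.append(H)
    m=(H>-1)&(H<.02);print(n,np.median(H[m]))
H=np.maximum(*Hs)
im=cv2.applyColorMap(np.clip((H+.01)/.11*255,0,255).astype(np.uint8),cv2.COLORMAP_JET)
for i in range(11):
    cv2.line(im,(i*70,0),(i*70,490),(255,255,255),1);cv2.putText(im,f'{.6-.1*i:.1f}',(i*70,485),0,.4,(255,255,255))
for i in range(7): cv2.line(im,(0,i*70),(770,i*70),(255,255,255),1);cv2.putText(im,f'{1-.1*i:.1f}',(0,i*70+10),0,.4,(255,255,255))
cv2.imwrite('pics/top0.png',im)
E
```

```text
scene 0.0002667425599606962
side -0.0006991862497291421
```

View pics/top0.png

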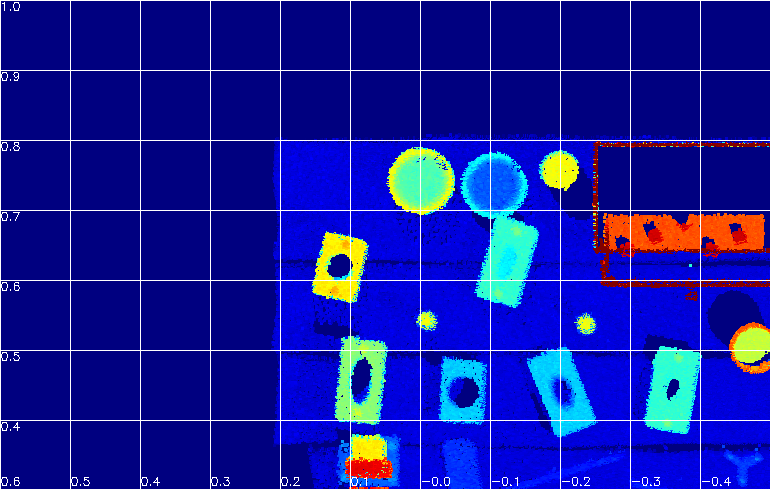

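View pics/wrist0.png

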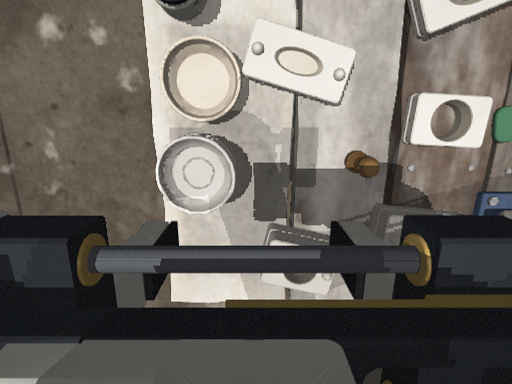

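The map gives a clear layout (x = 1 - row/700, y = 0.6 - col/700):

| Part | x | y |
|---|---|---|
| Short block | .619 | .114 |
| Long base | .629 | -.124 |
| Belly ring | .457 | .084 |
| Short pour ring | .443 | -.061 |
| Long pour ring | .443 | -.203 |
| Shoulder ring | .443 | -.36 |
| Stamp A | .543 | -.01 |
| Stamp B | .537 | -.237 |
| Cup | .506 | -.479 |

I'll turn the tool so the fingers close along y, raise it, and measure precisely with the wrist camera.

```bash
python3 -m crank '[[[-0.02,0,0.02],[0,0,8.1],1],[[-0.02,0,0.02],[0,0,8.1],1],[[-0.02,0,0.02],[0,0,8.1],1],[[-0.02,0,0.02],[0,0,8.1],1],[[-0.02,0,0.02],[0,0,8.1],1],[[-0.02,0,0.02],[0,0,8.1],1],[[-0.02,0,0.02],[0,0,8.1],1],[[-0.02,0,0.02],[0,0,8.1],1],[[-0.02,0,0.02],[0,0,8.1],1],[[-0.02,0,0.02],[0,0,8.1],1],[[0,0,0],[0,0,0],1],[[0,0,0],[0,0,0],1]]'
python3 -c "
from h import *
for i in range(1):
    p,d,cm=snap('wrist','w1');np.savez('w1.npz',d=d,p=p,**cm)
print(ctrl.get_obs()['joint_pos'],ctrl.get_obs()['orientation'],cm['mtx'])"
python3 -m crank '[[[0,-0.04,0],[0,0,0],1],[[0,-0.04,0],[0,0,0],1],[[0,-0.04,0],[0,0,0],1],[[0,-0.04,0],[0,0,0],1],[[0,-0.04,0],[0,0,0],1],[[0,-0.04,0],[0,0,0],1],[[0,-0.03,0],[0,0,0],1],[[0,0,0],[0,0,0],1],[[0,0,0],[0,0,0],1],[[0,0,0],[0,0,0],1]]'
python3 -c "
from h import *
p,d,cm=snap('wrist','w2');np.savez('w2.npz',d=d,p=p,**cm)
a=cv2.imread('pics/w1.png');cv2.imwrite('pics/w12.png',cv2.resize(np.hstack([a,p]),(800,300)))"
```

```text
clock: 1.35
tool_pos: [0.4748, 0.0002, 0.4019]
orientation: [-179.9, -0.1, -9.1]
force: [0.4, 0.1, -0.2]
opening: 0.0878
gripper_force: 0.0
[ 2.38119854e+01 -2.76092725e+00 -2.21384720e+00 -2.61519527e-02
 -9.05673620e+01  5.70966726e+01] [-1.79989062e+02  3.12341767e-02 -9.09108463e+00] [[294.14551956   0.         253.71964407]
 [  0.         294.14551956 190.95567291]
 [  0.           0.           1.        ]]
clock: 2.4
tool_pos: [0.4751, -0.2697, 0.4006]
orientation: [-180.0, 0.1, -9.0]
force: [0.4, 0.6, -0.4]
opening: 0.0876
gripper_force: 0.0
```

View pics/w12.png

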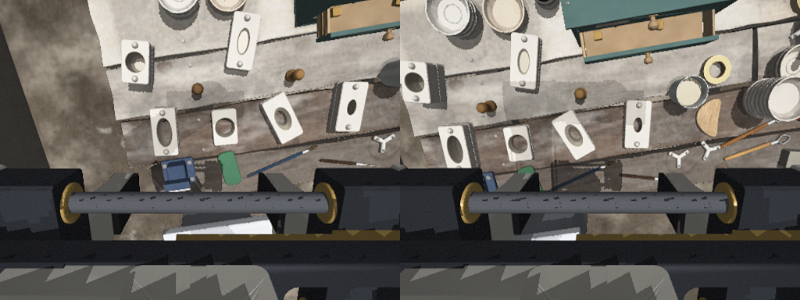

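Both wrist views show all six plaster parts, the stamps and the cup. I'll fit rectangles to the top faces in every view and compare.

```bash
cat > fit.py <<'E'
from h import *
O={'sblock':(.619,.114,.060,.088),'lbase':(.629,-.124,.036,.116),'belly':(.457,.084,.046,.116),'spour':(.443,-.061,.026,.088),'lpour':(.443,-.203,.026,.116),'shoulder':(.443,-.36,.036,.116)}
def fit(z,n,c=None):
    x,y,h,L=O[n]
    if c is not None:x,y=c
    P=cloud(z['d'],z)
    m=(abs(P[...,2]-h)<.005)&(np.hypot(P[...,0]-x,P[...,1]-y)<.085)&(z['d']>0)
    if m.sum()<80:return None
    # rays of the mask pixels onto plane z=h
    v,u=np.nonzero(m);K=np.array(z['mtx']);R=np.array(z['R']);C=-R.T@np.array(z['t']).ravel()
    D=np.stack([(u-K[0,2])/K[0,0],(v-K[1,2])/K[1,1],np.ones(len(u))],1)@R
    Q=C+D*((h-C[2])/D[:,2])[:,None]
    # template fit: fixed-size rectangle maximising inside-minus-outside via soft distance
    from scipy.optimize import minimize
    (cx,cy),(a,b),_=cv2.minAreaRect(Q[:,:2].astype(np.float32))
    q=Q[:,:2]
    def cost(p):
        d=q-p[:2];c,s=np.cos(p[2]),np.sin(p[2])
        e=np.stack([abs(d@[c,s])-L/2,abs(d@[-s,c])-.03],1)
        return (np.clip(e,-.006,None)**2*0+np.clip(e+.004,0,None)**2).sum()
    best=min((minimize(cost,[cx,cy,np.radians(t)],method='Nelder-Mead',options=dict(xatol=1e-5,fatol=1e-9,maxiter=2000)) for t in(-20,0,20)),key=lambda r:r.fun)
    r=best.x;return np.round([r[0],r[1],np.degrees(r[2]),1000*max(a,b),1000*min(a,b),len(u)],4)
E
python3 - <<'E'
from fit import *
for n in O:
    for f in('w1','w2','scene0','side0'):
        print(n,f,fit(np.load(f+'.npz'),n))
E
```

```text
sblock w1 [ 6.17700e-01  1.16100e-01 -1.33383e+01  8.74700e+01  5.96423e+01
  1.43900e+03]
sblock w2 [ 6.17700e-01  1.13900e-01 -1.40574e+01  8.73639e+01  6.18741e+01
  1.38400e+03]
sblock scene0 [ 6.16500e-01  1.11000e-01 -1.26338e+01  8.92942e+01  6.75691e+01
  2.86000e+02]
sblock side0 [ 6.22200e-01  1.16100e-01 -1.32933e+01  9.12371e+01  6.06715e+01
  6.75000e+02]
lbase w1 [ 6.268000e-01 -1.206000e-01 -1.276760e+01  1.400581e+02  8.540570e+01
  2.198000e+03]
lbase w2 [ 6.278000e-01 -1.227000e-01 -1.348460e+01  1.445458e+02  8.635720e+01
  2.095000e+03]
lbase scene0 [ 6.279000e-01 -1.269000e-01 -1.288910e+01  1.480196e+02  8.597060e+01
  6.540000e+02]
lbase side0 [ 6.35100e-01 -1.21800e-01 -1.23263e+01  1.48309e+02  8.51377e+01
  8.76000e+02]
belly w1 [ 4.538000e-01  8.710000e-02 -6.496600e+00  1.410917e+02  5.989500e+01
  1.397000e+03]
belly w2 [ 4.608000e-01  8.440000e-02 -5.546600e+00  1.068308e+02  6.180310e+01
  1.247000e+03]
belly scene0 [ 4.542000e-01  8.150000e-02 -5.822500e+00  1.170612e+02  6.627660e+01
  4.750000e+02]
belly side0 [ 4.520000e-01  8.780000e-02 -9.840000e+
[... 476 characters left out ...]
+02  6.028370e+01
  1.535000e+03]
lpour w2 [ 4.408000e-01 -2.013000e-01  2.157720e+01  1.153575e+02  6.023600e+01
  1.440000e+03]
lpour scene0 [ 4.389000e-01 -2.052000e-01  2.124470e+01  1.188099e+02  6.205110e+01
  8.530000e+02]
lpour side0 [ 4.452000e-01 -2.005000e-01  2.184870e+01  1.202012e+02  5.957780e+01
  5.120000e+02]
shoulder w1 [ 4.442000e-01 -3.565000e-01 -9.594100e+00  1.145013e+02  6.177630e+01
  1.928000e+03]
shoulder w2 [ 4.442000e-01 -3.584000e-01 -9.827200e+00  1.150362e+02  5.996980e+01
  1.768000e+03]
shoulder scene0 [ 4.420000e-01 -3.628000e-01 -9.938200e+00  1.163501e+02  6.253230e+01
  1.334000e+03]
shoulder side0 [  0.4386  -0.3549  -6.3788  98.68    63.4961 322.    ]
```

```bash
python3 - <<'E'
s=open('fit.py').read()
s=s.replace("def fit(z,n,c=None):","A={'sblock':-13.5,'lbase':-13,'belly':-6.2,'spour':-3.3,'lpour':21.5,'shoulder':-9.7}\ndef fit(z,n,c=None):")
s=s.replace("(np.hypot(P[...,0]-x,P[...,1]-y)<.085)","W(P[...,0]-x,P[...,1]-y,A[n],L)")
s=s.replace("def fit(","def W(dx,dy,a,L):\n    c,s=np.cos(np.radians(a)),np.sin(np.radians(a));return (abs(c*dx+s*dy)<L/2+.007)&(abs(-s*dx+c*dy)<.037)\ndef fit(",1)
open('fit.py','w').write(s)
E
sed -i "s/'lbase':(.629,-.124/'lbase':(.6275,-.122/;s/'belly':(.457,.084/'belly':(.455,.085/" fit.py
python3 - <<'E'
from fit import *
for n in ('lbase','belly'):
    for f in('w1','w2'): print(n,f,fit(np.load(f+'.npz'),n))
E
python3 -m crank '[[[-0.004,0.026,-0.02],[0,0,0.7],1],[[-0.004,0.026,-0.03],[0,0,0.7],1],[[-0.004,0.026,-0.03],[0,0,0.7],1],[[-0.004,0.026,-0.03],[0,0,0.7],1],[[-0.004,0.026,-0.03],[0,0,0.7],1],[[-0.004,0.026,-0.03],[0,0,0.7],1],[[-0.004,0.026,-0.03],[0,0,0.7],1],[[-0.006,0.029,-0.02],[0,0,0.8],1],[[0,0,0],[0,0,0],1],[[0,0,0],[0,0,0],1],[[0,0,0],[0,0,0],1]]'
python3 - <<'E'
from fit import *
print(ctrl.get_obs()['tool_pos'],ctrl.get_obs()['orientation'])
p,d,cm=snap('wrist','w3');z=dict(d=d,p=p,**cm);print(fit(z,'spour'))
E
```

```text
lbase w1 [ 6.254000e-01 -1.216000e-01 -1.637190e+01  1.221998e+02  6.925660e+01
  2.171000e+03]
lbase w2 [ 6.257000e-01 -1.232000e-01 -1.625770e+01  1.239207e+02  6.744770e+01
  2.068000e+03]
belly w1 [ 4.557000e-01  8.690000e-02 -5.825500e+00  1.154438e+02  5.988520e+01
  1.388000e+03]
belly w2 [ 4.608000e-01  8.440000e-02 -5.546600e+00  1.068308e+02  6.180310e+01
  1.247000e+03]
clock: 3.55
tool_pos: [0.4417, -0.0587, 0.1825]
orientation: [-180.0, -0.1, -3.2]
force: [0.1, 0.1, 1.4]
opening: 0.0879
gripper_force: 0.0
[ 0.44171375 -0.05873006  0.18249394] [-1.79982958e+02 -9.73185183e-02 -3.24672207e+00]
[ 4.41000e-01 -5.87000e-02 -3.22380e+00  8.72167e+01  5.95021e+01
  2.51300e+03]
```

View pics/w3.png

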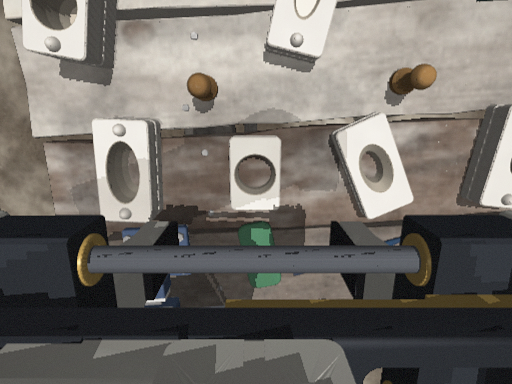

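The short ring at (255,172) is centred under the TCP. I'll descend and grip it.

```bash
python3 -m crank '[[[0,0,-0.04],[0,0,0],1],[[0,0,-0.04],[0,0,0],1],[[0,0,-0.04],[0,0,0],1],[[0,0,-0.035],[0,0,0],1],[[0,0,-0.018],[0,0,0],1],[[0,0,0],[0,0,0],1],[[0,0,0],[0,0,0],1],[[0,0,0],[0,0,0],1]]'
python3 -m crank '[[[0,0,0],[0,0,0],-1],[[0,0,0],[0,0,0],-1],[[0,0,0],[0,0,0],-1],[[0,0,0],[0,0,0],-1],[[0,0,0],[0,0,0],-1],[[0,0,0],[0,0,0],-1]]'
```

```text
clock: 4.4
tool_pos: [0.4424, -0.059, 0.01]
orientation: [-180.0, -0.1, -3.3]
force: [-0.6, -0.6, 0.7]
opening: 0.0872
gripper_force: 0.0
clock: 5.0
tool_pos: [0.441, -0.059, 0.0086]
orientation: [180.0, -0.0, -3.3]
force: [-0.4, -1.2, 0.5]
opening: 0.0453
gripper_force: 0.0
```

```bash
python3 -m crank '[[[0,0,0],[0,0,0],-1],[[0,0,0],[0,0,0],-1],[[0,0,0],[0,0,0],-1]]'
python3 - <<'E'
from h import *
a,_,_=snap('scene');b,_,_=snap('wrist')
c=cv2.resize(a[110:302,90:346],(512,384),interpolation=cv2.INTER_CUBIC);cv2.imwrite('pics/g1.png',cv2.resize(np.hstack([c,b]),(800,300)))
E
```

```text
clock: 5.3
tool_pos: [0.4409, -0.059, 0.0085]
orientation: [180.0, 0.0, -3.3]
force: [0.8, 1.1, -0.3]
opening: 0.0215
gripper_force: 0.0
```

View pics/g1.png

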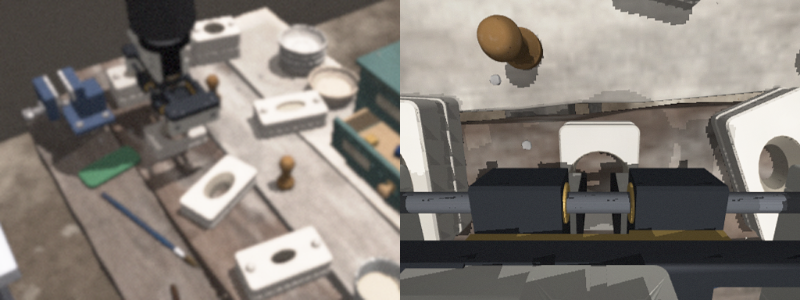

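The fingers are closing without the ring. I'll check where the ring and finger tips are.

```bash
python3 - <<'E'
from fit import *
p,d,cm=snap('wrist');P=cloud(d,cm)
m=(abs(P[...,2]-.026)<.006)&(abs(P[...,1]+.06)<.05)&(abs(P[...,0]-.44)<.1)
print(P[m].min(0),P[m].max(0),m.sum())
for r in range(110,330,12): print(r,d[r,256-20:256+60:20].round(3),P[r,256].round(3),P[r,262].round(3))
p,d,cm=snap('scene');P=cloud(d,cm)
m=(np.hypot(P[...,0]-.441,P[...,1]+.059)<.09)&(P[...,2]>.008)&(P[...,2]<.15)&(d>0)
q=P[m]
for a in np.arange(.01,.15,.01):
    k=q[abs(q[:,2]-a)<.005]; print(round(a,3),len(k),k.min(0).round(3) if len(k) else'',k.max(0).round(3) if len(k) else '')
cv2.imwrite('pics/g2.png',cv2.resize(p[150:230,130:240],(770,560),interpolation=cv2.INTER_CUBIC))
print(ctrl.get_obs()['opening'])
E
```

```text
[ 0.39677872 -0.09067943  0.02003064] [ 0.53998241 -0.01019831  0.03192752] 5253
110 [0.185 0.185 0.185 0.186] [ 0.512 -0.064 -0.001] [ 0.511 -0.068 -0.001]
122 [0.187 0.187 0.187 0.187] [ 0.504 -0.063 -0.001] [ 0.504 -0.067 -0.001]
134 [0.92  0.774 0.917 0.918] [ 0.453 -0.065 -0.596] [ 0.442 -0.084 -0.739]
146 [0.222 0.212 0.192 0.191] [ 0.487 -0.063 -0.023] [ 0.487 -0.067 -0.016]
158 [0.174 0.172 0.173 0.173] [ 0.484 -0.062  0.019] [ 0.484 -0.066  0.019]
170 [0.169 0.169 0.169 0.168] [ 0.478 -0.062  0.025] [ 0.478 -0.065  0.024]
182 [0.17  0.17  0.171 0.171] [ 0.471 -0.061  0.025] [ 0.471 -0.065  0.025]
194 [0.173 0.199 0.172 0.172] [ 0.457 -0.061 -0.001] [ 0.464 -0.065  0.025]
206 [0.201 0.202 0.201 0.174] [ 0.448 -0.06  -0.001] [ 0.448 -0.064 -0.002]
218 [0.203 0.204 0.204 0.09 ] [ 0.439 -0.06  -0.001] [ 0.439 -0.064 -0.001]
230 [0.155 0.205 0.149 0.08 ] [ 0.431 -0.059 -0.001] [ 0.431 -0.064 -0.001]
242 [0.14  0.209 0.138 0.075] [ 0.421 -0.059 -0.002] [ 0.421 -0.063 -0.002]
254 [0.083 0.084 0.083 0.076] [ 0.471 -0.061  0.114] [ 0.471 -0.062  0.113]
266 [0.083 0.084 0.083 0.076] [
[... 309 characters left out ...]
6 -0.06   0.133] [ 0.466 -0.062  0.134]
326 [0.063 0.062 0.063 0.063] [ 0.467 -0.06   0.138] [ 0.467 -0.062  0.138]
0.01 172 [ 0.352 -0.093  0.008] [ 0.482 -0.035  0.015]
0.02 146 [ 0.396 -0.094  0.015] [ 0.48  -0.029  0.025]
0.03 214 [ 0.396 -0.094  0.025] [ 0.484 -0.031  0.029]
0.04 6 [ 0.431 -0.056  0.035] [ 0.434 -0.039  0.044]
0.05 6 [ 0.431 -0.051  0.046] [ 0.432 -0.041  0.055]
0.06 0  
0.07 0  
0.08 0  
0.09 0  
0.1 29 [ 0.398 -0.148  0.099] [0.452 0.025 0.105]
0.11 107 [ 0.4   -0.149  0.105] [0.449 0.025 0.115]
0.12 361 [ 0.4   -0.149  0.115] [0.481 0.024 0.125]
0.13 71 [ 0.398 -0.136  0.125] [0.476 0.024 0.135]
0.14 518 [ 0.398 -0.149  0.135] [0.476 0.028 0.145]
0.005171773501699961
```

View pics/g2.png

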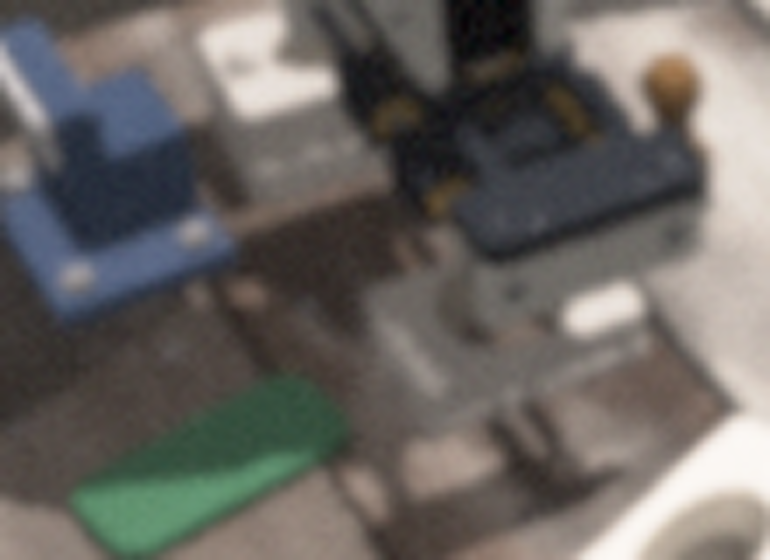

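```bash
python3 - <<'E'
from fit import *
p,d,cm=snap('wrist','t1');P=cloud(d,cm)
o=ctrl.get_obs();print(o['tool_pos'],o['opening'],o['joint_pos'],o['gripper_force'],o['force'])
m=(abs(P[...,0]-.441)<.03)&(abs(P[...,1]+.059)<.022)&(P[...,2]>.004)&(d>0)&(P[...,2]<.09)
for r in range(190,300,4):
    k=np.nonzero(m[r])[0]
    k=k[(k>225)&(k<290)]
    if len(k):print(r,k.min(),k.max(),np.median(P[r,k],0).round(4),P[r,k,2].min().round(3))
cv2.imwrite('pics/t1.png',cv2.resize(p[150:320,170:345],(700,560)*1,interpolation=cv2.INTER_CUBIC))
E
```

```text
[ 0.44097808 -0.05902208  0.00854462] 0.002910322413655802 [ 1.79132204e+01  1.23543115e+01 -4.16080083e+01 -1.14870036e-03
 -3.60390622e+01  6.87851399e+01] 0.0 [ 0.11243161 -0.50403963 -0.13711945]
190 226 289 [ 0.4666 -0.0617  0.025 ] 0.024
194 226 289 [ 0.4637 -0.0654  0.0246] 0.023
198 226 289 [ 0.4609 -0.0729  0.0248] 0.024
202 226 289 [ 0.4581 -0.0758  0.0246] 0.015
206 226 289 [ 0.4554 -0.0776  0.0228] 0.013
210 284 288 [ 0.4509 -0.0789  0.0182] 0.012
214 285 289 [ 0.4474 -0.0797  0.0158] 0.004
222 234 273 [ 0.4514 -0.0588  0.0382] 0.034
226 234 273 [ 0.4516 -0.0588  0.0439] 0.04
230 234 273 [ 0.4514 -0.0588  0.0496] 0.046
234 236 271 [ 0.4508 -0.0588  0.0518] 0.049
238 236 271 [ 0.4505 -0.0588  0.0561] 0.051
242 238 270 [ 0.4508 -0.0614  0.0618] 0.051
274 237 270 [ 0.4435 -0.0565  0.0783] 0.024
278 237 270 [ 0.4418 -0.0604  0.0785] 0.064
282 238 269 [ 0.4402 -0.0582  0.0787] 0.077
286 238 269 [ 0.4379 -0.0581  0.0784] 0.077
290 237 269 [ 0.4362 -0.0552  0.0785] 0.078
294 238 269 [ 0.4342 -0.0578  0.0788] 0.077
298 238 269 [ 0.4321 -0.0577  0.0785] 0.077
```

View pics/t1.png

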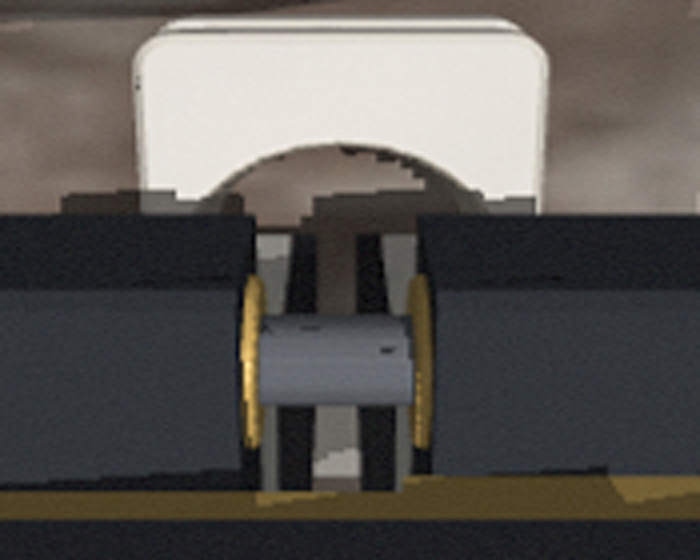

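The view shows the shut fingers ending at z≈0.034 (row about 220), above the ring, while the TCP reads 0.0085. The gripper body at z≈0.10 agrees with this, so the real tips are about 25 mm higher than reported. I'll open, go 27 mm lower watching the force, and close again.

```bash
python3 -m crank '[[[0,0,0],[0,0,0],1],[[0,0,0],[0,0,0],1],[[0,0,0],[0,0,0],1],[[0,0,0],[0,0,0],1],[[0,0,0],[0,0,0],1],[[0,0,0],[0,0,0],1],[[0,0,0],[0,0,0],1],[[0,0,0],[0,0,0],1],[[0,0,0],[0,0,0],1],[[0,0,0],[0,0,0],1],[[0,0,0],[0,0,0],1]]'
python3 -m crank '[[[0,0,-0.01],[0,0,0],1],[[0,0,-0.01],[0,0,0],1],[[0,0,-0.005],[0,0,0],1],[[0,0,0],[0,0,0],1],[[0,0,0],[0,0,0],1]]'
```

```text
clock: 6.65
tool_pos: [0.441, -0.059, 0.0086]
orientation: [-180.0, 0.0, -3.3]
force: [-0.1, 0.5, 0.9]
opening: 0.0848
gripper_force: 0.0
clock: 7.15
tool_pos: [0.4407, -0.0591, -0.0168]
orientation: [180.0, 0.1, -3.3]
force: [0.2, 0.0, 0.4]
opening: 0.0876
gripper_force: 0.0
```

```bash
python3 -m crank '[[[0,0,0],[0,0,0],-1],[[0,0,0],[0,0,0],-1],[[0,0,0],[0,0,0],-1],[[0,0,0],[0,0,0],-1],[[0,0,0],[0,0,0],-1],[[0,0,0],[0,0,0],-1]]'
python3 -m crank '[[[0,0,0.01],[0,0,0],-1],[[0,0,0.03],[0,0,0],-1],[[0,0,0.03],[0,0,0],-1],[[0,0,0.04],[0,0,0],-1],[[0,0,0.03],[0,0,0],-1],[[0,0,0],[0,0,0],-1],[[0,0,0],[0,0,0],-1]]'
python3 - <<'E'
from fit import *
p,d,cm=snap('wrist','t2');P=cloud(d,cm)
m=(P[...,2]<.25)&(d>0)
# held ring top around z .026+lift
for n in('sblock','lbase'):
    print(n,fit(dict(d=d,p=p,**cm),n))
cv2.imwrite('pics/t2.png',p)
E
```

```text
clock: 7.75
tool_pos: [0.4411, -0.059, -0.0163]
orientation: [-180.0, -0.0, -3.3]
force: [-0.6, -0.2, 2.7]
opening: 0.0598
gripper_force: 30.0
clock: 8.45
tool_pos: [0.441, -0.0588, 0.1244]
orientation: [-179.9, -0.1, -3.3]
force: [-0.8, -0.3, -1.4]
opening: 0.0598
gripper_force: 30.0
sblock [ 5.87000e-01  1.07000e-01 -2.00000e+01  3.53104e+01  3.34159e+01
  1.86700e+03]
lbase [ 5.77800e-01 -1.01000e-01 -7.21558e+01  5.94049e+01  3.48650e+01
  2.62900e+03]
```

View pics/t2.png

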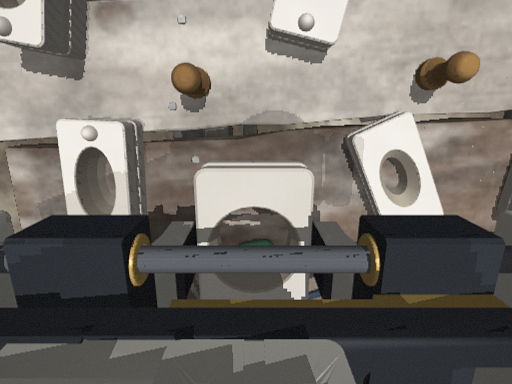

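The short ring is held (opening 59.8 mm, 30 N) and centred in the fingers at column 254. Next I'll go towards the short block and measure it closer.

```bash
python3 -m crank '[[[0.015,0.025,0.02],[0,0,-2],-1],[[0.02,0.03,0.02],[0,0,-2],-1],[[0.02,0.03,0.02],[0,0,-2],-1],[[0.02,0.035,0.02],[0,0,-2],-1],[[0.01,0.03,0.02],[0,0,-2.2],-1],[[0.005,0.024,0],[0,0,0],-1],[[0,0,0],[0,0,0],-1],[[0,0,0],[0,0,0],-1],[[0,0,0],[0,0,0],-1]]'
python3 - <<'E'
from fit import *
O['sblock']=(.617,.115,.06,.088)
p,d,cm=snap('wrist','t3');print(fit(dict(d=d,p=p,**cm),'sblock'));np.savez('t3.npz',d=d,p=p,**cm)
P=cloud(d,cm);q=P[(abs(P[...,2]-.06)<.003)&(d>0)];print(q.min(0),q.max(0))
o=ctrl.get_obs();print(o['tool_pos'],o['orientation'])
E
```

```text
clock: 9.4
tool_pos: [0.5302, 0.1142, 0.2223]
orientation: [179.9, 0.1, -13.5]
force: [-0.3, -0.0, -1.7]
opening: 0.06
gripper_force: 30.0
[ 6.17800e-01  1.16600e-01 -1.31848e+01  8.72843e+01  5.93774e+01
  3.18100e+03]
[ 0.34005593 -0.00693575  0.05700845] [0.66578158 0.15462369 0.06299989]
[0.53034989 0.11412186 0.22264291] [ 1.79920978e+02  7.97443270e-02 -1.35309121e+01]
```

View pics/t3.png

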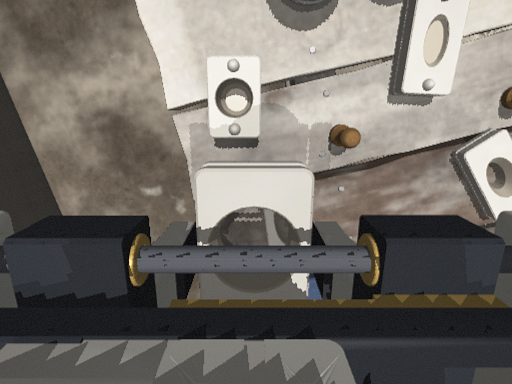

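The block top is at columns 208–260, rows 57–137, giving (0.6177, 0.1166, -13.2°). I'll move over it to just above the keys.

```bash
python3 -m crank '[[[0.02,0,-0.01],[0,0,0.1],-1],[[0.025,0.001,-0.01],[0,0,0.1],-1],[[0.025,0.001,-0.02],[0,0,0.1],-1],[[0.0175,0.0003,-0.03],[0,0,0],-1],[[0,0,-0.04],[0,0,0],-1],[[0,0,-0.035],[0,0,0],-1],[[0,0,0],[0,0,0],-1],[[0,0,0],[0,0,0],-1],[[0,0,0],[0,0,0],-1]]'
```

```text
clock: 10.35
tool_pos: [0.62, 0.1175, 0.081]
orientation: [-179.9, -0.2, -13.2]
force: [-0.2, -0.0, -1.0]
opening: 0.0596
gripper_force: 30.0
```

```bash
python3 -m crank '[[[0,0,-0.008],[0,0,0],-1],[[0,0,0],[0,0,0],-1],[[0,0,0],[0,0,0],-1]]'; python3 -m crank '[[[0,0,0],[0,0,0],-1],[[0,0,0],[0,0,0],-1]]'
```

```text
clock: 10.65
tool_pos: [0.6186, 0.1174, 0.0712]
orientation: [-180.0, -0.0, -13.2]
force: [0.4, 0.0, -1.1]
opening: 0.0599
gripper_force: 30.0
clock: 10.85
tool_pos: [0.6187, 0.1174, 0.0709]
orientation: [-180.0, -0.0, -13.2]
force: [-0.3, -0.9, -1.2]
opening: 0.0597
gripper_force: 30.0
```

```bash
python3 -m crank '[[[-0.001,-0.001,-0.008],[0,0,0],-1],[[0,0,-0.005],[0,0,0],-1],[[0,0,-0.004],[0,0,0],-1],[[0,0,-0.003],[0,0,0],-1],[[0,0,0],[0,0,0],-1]]';python3 -m crank '[[[0,0,-0.003],[0,0,0],-1],[[0,0,-0.003],[0,0,0],-1],[[0,0,0],[0,0,0],-1]]'
```

```text
clock: 11.35
tool_pos: [0.6172, 0.1161, 0.0498]
orientation: [180.0, 0.0, -13.2]
force: [0.3, -0.6, -1.8]
opening: 0.0599
gripper_force: 30.0
clock: 11.65
tool_pos: [0.6173, 0.1162, 0.0441]
orientation: [180.0, 0.0, -13.2]
force: [0.5, -0.1, -1.6]
opening: 0.0598
gripper_force: 30.0
```

```bash
python3 -m crank '[[[0,0,-0.002],[0,0,0],-1],[[0,0,0],[0,0,0],-1]]';python3 -m crank '[[[0,0,0],[0,0,0],0.7],[[0,0,0],[0,0,0],1],[[0,0,0],[0,0,0],1],[[0,0,0],[0,0,0],1],[[0,0,0],[0,0,0],1],[[0,0,0.03],[0,0,0],1],[[0,0,0.04],[0,0,0],1],[[0,0,0.04],[0,0,0],1],[[0,0,0.04],[0,0,0],1],[[0,0,0],[0,0,0],1],[[0,0,0],[0,0,0],1]]'
python3 - <<'E'
from fit import *
O['sblock']=(.617,.1163,.086,.088)
p,d,cm=snap('wrist','t4');z=dict(d=d,p=p,**cm);print('ring',fit(z,'sblock'))
P=cloud(d,cm);q=P[(np.hypot(P[...,0]-.617,P[...,1]-.116)<.03)&(d>0)&(P[...,2]>.075)&(P[...,2]<.1)];print(np.median(q[:,2]))
E
```

```text
clock: 11.85
tool_pos: [0.6177, 0.1163, 0.0438]
orientation: [-180.0, -0.0, -13.2]
force: [-3.4, -0.7, 6.6]
opening: 0.0595
gripper_force: 30.0
clock: 12.95
tool_pos: [0.6179, 0.1166, 0.1937]
orientation: [-179.9, -0.1, -13.2]
force: [-0.6, -0.0, -1.3]
opening: 0.0876
gripper_force: 0.0
ring [ 6.18100e-01  1.17100e-01 -1.32145e+01  8.63205e+01  5.94226e+01
  3.33100e+03]
0.08437499247295187
```

View pics/t4.png

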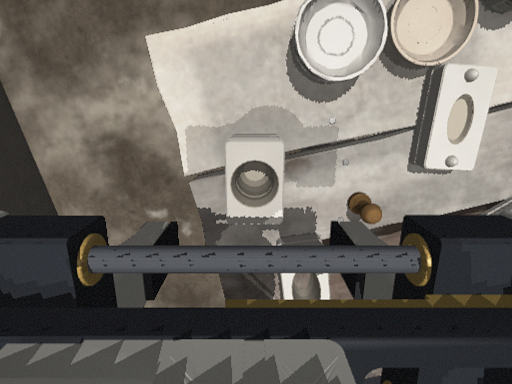

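The short ring is flush on its block at (255,175). Next comes the long base's fine pose, using its keys as well, and then the belly ring.

```bash
cat > keys.py <<'E'
from fit import *
def keys(z,c,a,h,half=.047,r=.014):
    P=cloud(z['d'],z);out=[]
    for s in(1,-1):
        k=np.array(c)+s*half*np.array([np.cos(np.radians(a)),np.sin(np.radians(a))])
        m=(np.hypot(P[...,0]-k[0],P[...,1]-k[1])<r)&(P[...,2]>h+.003)&(P[...,2]<h+.012)&(z['d']>0)
        out.append(np.r_[P[m][:,:2].mean(0),m.sum()])
    v=out[0]-out[1];return ((out[0]+out[1])[:2]/2).round(4),np.degrees(np.arctan2(v[1],v[0])).round(2),np.hypot(*v[:2]).round(4),out[0][2],out[1][2]
E
python3 - <<'E'
from keys import *
p,d,cm=snap('wrist');z=dict(d=d,p=p,**cm);np.savez('t4.npz',**z)
w1=np.load('w1.npz');w2=np.load('w2.npz')
A['lbase']=-14
for c in((.6275,-.1215),(.631,-.122)):print(fit(z,'lbase',c))
for n,q in(('t4',z),('w1',w1),('w2',w2)):print(n,keys(q,(.6285,-.1215),-13.5,.036))
for n,q in(('w1',w1),('w2',w2)):print(n,keys(q,(.456,.086),-6,.046),keys(q,(.444,-.358),-9.7,.036))
E
```

```text
[ 6.267000e-01 -1.200000e-01 -1.624600e+01  1.221092e+02  6.903440e+01
  4.946000e+03]
[ 6.269000e-01 -1.200000e-01 -1.628580e+01  1.261118e+02  7.095150e+01
  4.953000e+03]
t4 (array([ 0.6258, -0.1208]), np.float64(-16.47), np.float64(0.0934), np.float64(88.0), np.float64(71.0))
w1 (array([ 0.6251, -0.1218]), np.float64(-16.54), np.float64(0.0938), np.float64(34.0), np.float64(33.0))
w2 (array([ 0.6253, -0.1229]), np.float64(-16.27), np.float64(0.0933), np.float64(35.0), np.float64(31.0))
w1 (array([0.4555, 0.0873]), np.float64(-5.84), np.float64(0.0936), np.float64(30.0), np.float64(23.0)) (array([ 0.4437, -0.3572]), np.float64(-9.82), np.float64(0.0935), np.float64(30.0), np.float64(30.0))
w2 (array([0.4569, 0.0858]), np.float64(-5.34), np.float64(0.0911), np.float64(30.0), np.float64(8.0)) (array([ 0.444 , -0.3584]), np.float64(-9.67), np.float64(0.0936), np.float64(29.0), np.float64(25.0))
```

```bash
python3 -m crank '[[[-0.02,-0.004,0],[0,0,1],1],[[-0.03,-0.006,0],[0,0,1.5],1],[[-0.035,-0.006,0],[0,0,1.5],1],[[-0.035,-0.006,0],[0,0,1.5],1],[[-0.03,-0.006,-0.02],[0,0,1.5],1],[[-0.012,-0.002,-0.02],[0,0,0.35],1],[[0,0,-0.01],[0,0,0],1],[[0,0,0],[0,0,0],1],[[0,0,0],[0,0,0],1],[[0,0,0],[0,0,0],1]]'
python3 - <<'E'
from keys import *
p,d,cm=snap('wrist','t5');z=dict(d=d,p=p,**cm);c=(.456,.0868);print(keys(z,c,-5.85,.046),fit(z,'belly',c));print(ctrl.get_obs()['tool_pos'])
E
```

```text
clock: 14.05
tool_pos: [0.4565, 0.0866, 0.1429]
orientation: [180.0, -0.0, -5.9]
force: [-0.3, -0.4, -0.6]
opening: 0.0878
gripper_force: 0.0
(array([0.4556, 0.0874]), np.float64(-5.66), np.float64(0.0933), np.float64(109.0), np.float64(87.0)) [ 4.559000e-01  8.720000e-02 -5.794800e+00  1.137982e+02  5.941620e+01
  4.891000e+03]
[0.45642998 0.0866018  0.14289439]
```

```bash
python3 -m crank '[[[-0.0007,0,-0.035],[0,0,0],1],[[0,0,-0.04],[0,0,0],1],[[0,0,-0.04],[0,0,0],1],[[0,0,-0.03],[0,0,0],1],[[0,0,-0.013],[0,0,0],1],[[0,0,0],[0,0,0],1],[[0,0,0],[0,0,0],1]]'
python3 -m crank '[[[0,0,0],[0,0,0],-1],[[0,0,0],[0,0,0],-1],[[0,0,0],[0,0,0],-1],[[0,0,0],[0,0,0],-1],[[0,0,0],[0,0,0],-1],[[0,0,0],[0,0,0],-1]]'
```

```text
clock: 14.8
tool_pos: [0.4555, 0.0865, -0.0151]
orientation: [180.0, -0.0, -5.8]
force: [0.3, -0.3, 1.3]
opening: 0.088
gripper_force: 0.0
clock: 15.4
tool_pos: [0.455, 0.0864, -0.0149]
orientation: [-180.0, -0.0, -5.8]
force: [-1.0, 0.2, 8.2]
opening: 0.0598
gripper_force: 30.0
```

```bash
python3 -m crank '[[[0,0,0.01],[0,0,0],-1],[[0,0,0.03],[0,0,0],-1],[[0,0,0.04],[0,0,0],-1],[[0,0,0.045],[0,0,0],-1],[[0.005,-0.01,0.045],[0,0,-1],-1],[[0.015,-0.03,0.03],[0,0,-1.5],-1],[[0.02,-0.035,0.01],[0,0,-2],-1],[[0.015,-0.035,0],[0,0,-2],-1],[[0.01,-0.035,0],[0,0,-2],-1],[[0.01,-0.03,0],[0,0,-2.1],-1],[[0.005,-0.02,0],[0,0,0],-1],[[0,0,0],[0,0,0],-1]]'
python3 -m crank '[[[0,0,0],[0,0,0],-1],[[0,0,0],[0,0,0],-1],[[0,0,0],[0,0,0],-1]]'
python3 - <<'E'
from keys import *
p,d,cm=snap('wrist','t6');z=dict(d=d,p=p,**cm);c=(.6255,-.122);print(keys(z,c,-16.4,.036));A['lbase']=-16.4;print(fit(z,'lbase',c));print(ctrl.get_obs()['tool_pos'])
E
```

```text
clock: 16.6
tool_pos: [0.5344, -0.1109, 0.1943]
orientation: [180.0, 0.1, -16.6]
force: [-0.6, 0.0, -2.6]
opening: 0.06
gripper_force: 30.0
clock: 16.9
tool_pos: [0.5345, -0.1079, 0.1948]
orientation: [-180.0, -0.0, -16.4]
force: [-0.4, -0.4, -2.1]
opening: 0.06
gripper_force: 30.0
(array([ 0.6264, -0.1229]), np.float64(-16.31), np.float64(0.0905), np.float64(88.0), np.float64(36.0))
[ 6.32900e-01 -1.24700e-01 -1.62663e+01  1.10448e+02  6.60217e+01
  4.60700e+03]
[ 0.53463152 -0.10798325  0.19477689]
```

View pics/t6.png

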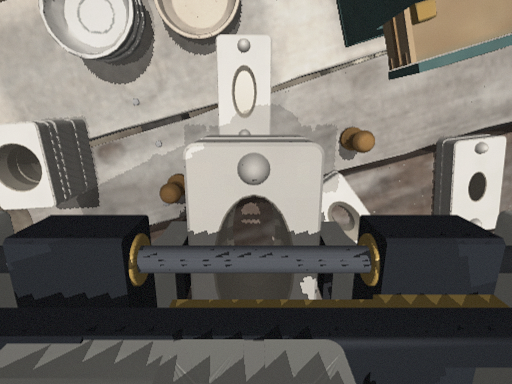

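The base's far key is at (244,45); the near one is half hidden by the held ring. Combining all views, the base is at (0.625, -0.1225), yaw -16.4°. I'll go over it.

```bash
python3 -m crank '[[[0.015,-0.002,0],[0,0,0],-1],[[0.025,-0.004,-0.02],[0,0,0],-1],[[0.025,-0.004,-0.03],[0,0,0],-1],[[0.018,-0.003,-0.03],[0,0,0],-1],[[0.0074,-0.0015,-0.035],[0,0,0],-1],[[0,0,-0.03],[0,0,0],-1],[[0,0,0],[0,0,0],-1],[[0,0,0],[0,0,0],-1],[[0,0,0],[0,0,0],-1],[[0,0,0],[0,0,0],-1]]'
```

```text
clock: 17.95
tool_pos: [0.6265, -0.123, 0.0519]
orientation: [-179.9, -0.2, -16.4]
force: [0.6, 0.2, -1.8]
opening: 0.0597
gripper_force: 30.0
```

```bash
python3 -m crank '[[[0,0.0005,-0.01],[0,0,0],-1],[[0,0,0],[0,0,0],-1],[[0,0,0],[0,0,0],-1]]'; python3 -m crank '[[[0,0,0],[0,0,0],-1],[[0,0,0],[0,0,0],-1]]'
```

```text
clock: 18.25
tool_pos: [0.6249, -0.1227, 0.0394]
orientation: [180.0, 0.0, -16.5]
force: [0.8, 0.3, -2.6]
opening: 0.0602
gripper_force: 30.0
clock: 18.45
tool_pos: [0.6253, -0.1228, 0.0397]
orientation: [-180.0, -0.0, -16.4]
force: [0.1, -0.5, -2.0]
opening: 0.0598
gripper_force: 30.0
```

```bash
python3 -m crank '[[[0,0,-0.005],[0,0,0],-1],[[0,0,-0.004],[0,0,0],-1],[[0,0,-0.004],[0,0,0],-1],[[0,0,0],[0,0,0],-1]]';python3 -m crank '[[[0,0,-0.003],[0,0,0],-1],[[0,0,-0.003],[0,0,0],-1],[[0,0,0],[0,0,0],-1]]'
```

```text
clock: 18.85
tool_pos: [0.6245, -0.1227, 0.0256]
orientation: [180.0, 0.1, -16.5]
force: [-0.2, 0.8, -1.9]
opening: 0.0599
gripper_force: 30.0
clock: 19.15
tool_pos: [0.6254, -0.1227, 0.0211]
orientation: [180.0, -0.0, -16.4]
force: [-0.9, 0.8, 2.9]
opening: 0.0601
gripper_force: 30.0
```

Contact came at the seated height. I'll release, rise and check.

```bash
python3 -m crank '[[[0,0,-0.001],[0,0,0],-1],[[0,0,0],[0,0,0],0.7],[[0,0,0],[0,0,0],1],[[0,0,0],[0,0,0],1],[[0,0,0],[0,0,0],1],[[0,0,0],[0,0,0],1],[[0,0,0.03],[0,0,0],1],[[0,0,0.04],[0,0,0],1],[[0,0,0.05],[0,0,0],1],[[0,0,0.05],[0,0,0],1],[[0,0,0],[0,0,0],1],[[0,0,0],[0,0,0],1]]'
python3 - <<'E'
from keys import *
O['lbase']=(.625,-.1225,.082,.116)
p,d,cm=snap('wrist','t7');z=dict(d=d,p=p,**cm);c=(.625,-.1225);print(keys(z,c,-16.4,.082),fit(z,'lbase',c))
P=cloud(d,cm);q=P[(np.hypot(P[...,0]-.625,P[...,1]+.1225)<.04)&(d>0)&(P[...,2]>.07)&(P[...,2]<.1)]
m=abs(q[:,2]-.082)<.006;B=np.c_[q[m][:,:2],np.ones(m.sum())];print(np.linalg.lstsq(B,q[m][:,2],rcond=None)[0],np.median(q[:,2]),ctrl.get_obs()['tool_pos'])
E
```

```text
clock: 20.35
tool_pos: [0.6259, -0.1226, 0.1914]
orientation: [-179.9, -0.2, -16.5]
force: [0.4, 0.4, -1.2]
opening: 0.0874
gripper_force: 0.0
(array([ 0.6259, -0.1218]), np.float64(-16.46), np.float64(0.0931), np.float64(102.0), np.float64(77.0)) [ 6.259000e-01 -1.219000e-01 -1.636940e+01  1.148043e+02  5.943500e+01
  4.529000e+03]
[0.00369742 0.00097531 0.0783913 ] 0.08061352282615138 [ 0.62494994 -0.12256058  0.18963595]
```

The belly ring is level and on the base. Next is the shoulder ring, moving back in x first to clear the drawer.

```bash
python3 -m crank '[[[-0.025,0,0],[0,0,0.7],1],[[-0.035,0,0],[0,0,0.7],1],[[-0.035,-0.01,0],[0,0,0.7],1],[[-0.035,-0.02,0],[0,0,0.7],1],[[-0.025,-0.035,0],[0,0,0.7],1],[[-0.015,-0.04,0],[0,0,0.7],1],[[-0.01,-0.04,0],[0,0,0.7],1],[[-0.002,-0.04,0],[0,0,0.7],1],[[0,-0.03,-0.02],[0,0,0.7],1],[[0,-0.02,-0.03],[0,0,0.4],1],[[0,0,0],[0,0,0],1],[[0,0,0],[0,0,0],1]]'
python3 -m crank '[[[0,0,0],[0,0,0],1],[[0,0,0],[0,0,0],1]]'
python3 - <<'E'
from keys import *
p,d,cm=snap('wrist','t8');z=dict(d=d,p=p,**cm);c=(.444,-.358);print(keys(z,c,-9.7,.036),fit(z,'shoulder',c),ctrl.get_obs()['tool_pos'])
P=cloud(d,cm);q=P[(abs(P[...,2]-.076)<.006)&(d>0)&(np.hypot(P[...,0]-.506,P[...,1]+.479)<.06)]
if len(q):print('cup',cv2.minEnclosingCircle(q[:,:2].astype(np.float32)),q.min(0),q.max(0))
E
```

```text
clock: 21.6
tool_pos: [0.4418, -0.3576, 0.1376]
orientation: [-180.0, 0.2, -9.8]
force: [0.4, -0.0, 0.0]
opening: 0.0876
gripper_force: 0.0
clock: 21.8
tool_pos: [0.4439, -0.3573, 0.1405]
orientation: [180.0, -0.1, -9.7]
force: [0.4, -0.5, 0.1]
opening: 0.0877
gripper_force: 0.0
(array([ 0.4439, -0.3592]), np.float64(-9.72), np.float64(0.093), np.float64(107.0), np.float64(86.0)) [ 4.442000e-01 -3.593000e-01 -9.753800e+00  1.140802e+02  5.942720e+01
  5.962000e+03] [ 0.44390706 -0.35720456  0.14062585]
cup ((0.5029329061508179, -0.47590184211730957), 0.034753698855638504) [ 0.46867694 -0.51005396  0.07000681] [ 0.53700726 -0.44131875  0.07961073]
```

View pics/t8.png

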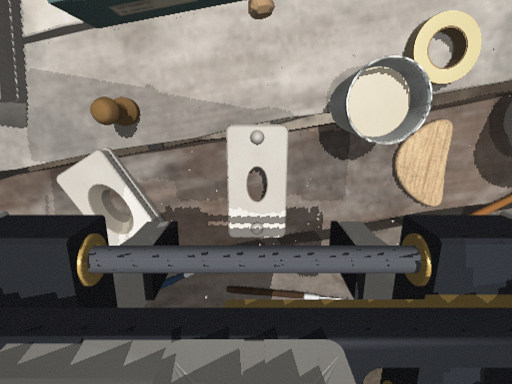

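The shoulder ring is centred at about (257,180) and the cup is at (0.503, -0.476), with radius 35 mm. I'll grip 8 mm nearer the robot so the gripper body clears the cup.

```bash
python3 -m crank '[[[-0.0079,-0.0012,-0.02],[0,0,0],1],[[0,0,-0.03],[0,0,0],1],[[0,0,-0.035],[0,0,0],1],[[0,0,-0.035],[0,0,0],1],[[0,0,-0.025],[0,0,0],1],[[0,0,-0.009],[0,0,0],1],[[0,0,0],[0,0,0],1],[[0,0,0],[0,0,0],1],[[0,0,0],[0,0,0],1]]'
python3 -m crank '[[[0,0,0],[0,0,0],-1],[[0,0,0],[0,0,0],-1],[[0,0,0],[0,0,0],-1],[[0,0,0],[0,0,0],-1],[[0,0,0],[0,0,0],-1],[[0,0,0],[0,0,0],-1]]'
```

```text
clock: 22.75
tool_pos: [0.4366, -0.3593, -0.0127]
orientation: [180.0, -0.2, -9.7]
force: [-0.4, -0.9, 0.7]
opening: 0.0873
gripper_force: 0.0
clock: 23.35
tool_pos: [0.4353, -0.359, -0.0143]
orientation: [180.0, -0.0, -9.8]
force: [-0.1, 0.2, 3.1]
opening: 0.0599
gripper_force: 30.0
```

```bash
python3 -m crank '[[[0,0,0.01],[0,0,0],-1],[[0,0,0.03],[0,0,0],-1],[[0,0,0.04],[0,0,0],-1],[[0,0,0.045],[0,0,0],-1],[[0,0.01,0.045],[0,0,-1],-1],[[0,0.03,0.03],[0,0,-1],-1],[[0,0.035,0],[0,0,-1],-1],[[0,0.035,0],[0,0,-1],-1],[[0.005,0.035,0],[0,0,-1],-1],[[0.015,0.035,0],[0,0,-1],-1],[[0.025,0.03,0],[0,0,-0.65],-1],[[0.03,0.02,0],[0,0,0],-1]]'
python3 -m crank '[[[0.035,0.0088,0],[0,0,0],-1],[[0.035,0,0],[0,0,0],-1],[[0.025,0,-0.02],[0,0,0],-1],[[0.0116,0,-0.03],[0,0,0],-1],[[0,0,-0.03],[0,0,0],-1],[[0,0,-0.01],[0,0,0],-1],[[0,0,0],[0,0,0],-1],[[0,0,0],[0,0,0],-1],[[0,0,0],[0,0,0],-1],[[0,0,0],[0,0,0],-1],[[0,0,0],[0,0,0],-1]]'
```

```text
clock: 24.55
tool_pos: [0.5101, -0.1269, 0.1866]
orientation: [-180.0, -0.0, -16.4]
force: [1.8, -0.3, -1.9]
opening: 0.06
gripper_force: 30.0
clock: 25.65
tool_pos: [0.6173, -0.1201, 0.0968]
orientation: [-180.0, -0.1, -16.4]
force: [-0.5, -0.1, -2.1]
opening: 0.0596
gripper_force: 30.0
```

```bash
python3 - <<'E'
from keys import *
p,d,cm=snap('wrist');P=cloud(d,cm);h=.147
m=(np.hypot(P[...,0]-.6703,P[...,1]+.136)<.014)&(P[...,2]>h+.002)&(P[...,2]<h+.012)&(d>0)
print(m.sum(),P[m].mean(0))
m=(np.hypot(P[...,0]-.66,P[...,1]+.13)<.06)&(P[...,2]>h-.015)&(P[...,2]<h+.012)&(d>0);print(m.sum(),np.median(P[m],0))
print(ctrl.get_obs()['tool_pos'])
E
```

```text
596 [ 0.67022676 -0.13487201  0.15200762]
16748 [ 0.65236998 -0.13064752  0.14584755]
[ 0.61717132 -0.12010688  0.09647252]
```

The front key is where it should be, so I'll lower the ring.

```bash
python3 -m crank '[[[0,0,-0.008],[0,0,0],-1],[[0,0,-0.007],[0,0,0],-1],[[0,0,-0.005],[0,0,0],-1],[[0,0,-0.003],[0,0,0],-1],[[0,0,0],[0,0,0],-1],[[0,0,0],[0,0,0],-1]]';python3 -m crank '[[[0,0,-0.003],[0,0,0],-1],[[0,0,-0.003],[0,0,0],-1],[[0,0,0],[0,0,0],-1]]'
```

```text
clock: 26.3
tool_pos: [0.6169, -0.1202, 0.0725]
orientation: [180.0, 0.0, -16.4]
force: [0.0, -1.1, -2.6]
opening: 0.0602
gripper_force: 30.0
clock: 26.6
tool_pos: [0.6173, -0.1201, 0.0677]
orientation: [-180.0, -0.1, -16.4]
force: [-2.5, 1.4, 4.8]
opening: 0.0597
gripper_force: 30.0
```

```bash
python3 -m crank '[[[0,0,-0.001],[0,0,0],-1],[[0,0,0],[0,0,0],0.7],[[0,0,0],[0,0,0],1],[[0,0,0],[0,0,0],1],[[0,0,0],[0,0,0],1],[[0,0,0],[0,0,0],1],[[0,0,0.03],[0,0,0],1],[[0,0,0.04],[0,0,0],1],[[0,0,0.05],[0,0,0],1],[[0,0,0.03],[0,0,0],1],[[0,0,0],[0,0,0],1],[[0,0,0],[0,0,0],1]]'
python3 - <<'E'
from keys import *
O['lbase']=(.625,-.1225,.118,.116);A['lbase']=-16.4
p,d,cm=snap('wrist');z=dict(d=d,p=p,**cm);c=(.625,-.1225);print(keys(z,c,-16.4,.118),fit(z,'lbase',c))
P=cloud(d,cm);q=P[(np.hypot(P[...,0]-.625,P[...,1]+.1225)<.04)&(d>0)&(abs(P[...,2]-.117)<.005)]
B=np.c_[q[:,:2],np.ones(len(q))];print(np.linalg.lstsq(B,q[:,2],rcond=None)[0][:2],np.median(q[:,2]))
E
python3 -m crank '[[[-0.02,0,0],[0,0,4],1],[[-0.03,0,0],[0,0,5],1],[[-0.035,-0.005,0],[0,0,5],1],[[-0.035,-0.015,0],[0,0,5],1],[[-0.03,-0.02,0],[0,0,5],1],[[-0.02,-0.02,0],[0,0,5],1],[[-0.0065,-0.02,-0.02],[0,0,5],1],[[0,0,-0.03],[0,0,3.9],1],[[0,0,0],[0,0,0],1],[[0,0,0],[0,0,0],1],[[0,0,0],[0,0,0],1]]'
python3 - <<'E'
from fit import *
p,d,cm=snap('wrist');z=dict(d=d,p=p,**cm);o=ctrl.get_obs();print(fit(z,'lpour',(.4405,-.2003)),o['tool_pos'],o['orientation'])
E
```

```text
clock: 27.8
tool_pos: [0.617, -0.12, 0.2161]
orientation: [-179.9, -0.1, -16.4]
force: [0.6, -0.3, -0.8]
opening: 0.0877
gripper_force: 0.0
(array([ 0.6255, -0.1216]), np.float64(-16.3), np.float64(0.0931), np.float64(112.0), np.float64(90.0)) [ 6.258000e-01 -1.217000e-01 -1.635590e+01  1.141369e+02  5.942210e+01
  6.343000e+03]
[-0.00073891  0.00073915] 0.11679411406770734
clock: 28.95
tool_pos: [0.4412, -0.2, 0.1663]
orientation: [180.0, -0.0, 21.5]
force: [-0.0, -0.0, 0.9]
opening: 0.0878
gripper_force: 0.0
[ 4.404000e-01 -2.004000e-01  2.149770e+01  1.144775e+02  5.946630e+01
  4.250000e+03] [ 0.44128404 -0.19997606  0.16651243] [ 1.79957100e+02 -5.01393785e-02  2.14737457e+01]
```

The shoulder ring is level and aligned. Now I'll pick the long pouring ring.

```bash
python3 -m crank '[[[-0.001,-0.0005,-0.03],[0,0,0],1],[[0,0,-0.04],[0,0,0],1],[[0,0,-0.04],[0,0,0],1],[[0,0,-0.04],[0,0,0],1],[[0,0,-0.025],[0,0,0],1],[[0,0,-0.008],[0,0,0],1],[[0,0,0],[0,0,0],1],[[0,0,0],[0,0,0],1],[[0,0,0],[0,0,0],1]]'
python3 -m crank '[[[0,0,0],[0,0,0],-1],[[0,0,0],[0,0,0],-1],[[0,0,0],[0,0,0],-1],[[0,0,0],[0,0,0],-1],[[0,0,0],[0,0,0],-1],[[0,0,0],[0,0,0],-1]]'
```

```text
clock: 29.9
tool_pos: [0.4409, -0.2006, -0.0158]
orientation: [179.9, -0.2, 21.5]
force: [-0.7, 0.9, 1.0]
opening: 0.0872
gripper_force: 0.0
clock: 30.5
tool_pos: [0.4395, -0.2007, -0.0172]
orientation: [180.0, -0.0, 21.5]
force: [-1.2, 0.6, 5.3]
opening: 0.0595
gripper_force: 30.0
```

```bash
python3 -m crank '[[[0,0,0.01],[0,0,0],-1],[[0,0,0.03],[0,0,0],-1],[[0,0,0.04],[0,0,0],-1],[[0,0,0.045],[0,0,0],-1],[[0,0.01,0.045],[0,0,-4],-1],[[0,0.015,0.03],[0,0,-5],-1],[[0.005,0.02,0.017],[0,0,-6],-1],[[0.015,0.02,0],[0,0,-6],-1],[[0.025,0.01,0],[0,0,-6],-1],[[0.03,0.0031,0],[0,0,-6],-1],[[0.03,0,0],[0,0,-4.9],-1],[[0.03,0,0],[0,0,0],-1]]'
python3 -m crank '[[[0.03,0,0],[0,0,0],-1],[[0.0203,0,-0.02],[0,0,0],-1],[[0,0,-0.03],[0,0,0],-1],[[0,0,-0.01],[0,0,0],-1],[[0,0,0],[0,0,0],-1],[[0,0,0],[0,0,0],-1],[[0,0,0],[0,0,0],-1],[[0,0,0],[0,0,0],-1],[[0,0,0],[0,0,0],-1]]'
python3 - <<'E'
from keys import *
p,d,cm=snap('wrist');P=cloud(d,cm);o=ctrl.get_obs();t=o['tool_pos'];h=t[2]+.043
a=np.radians(-16.4);ux=np.array([np.cos(a),np.sin(a)]);uy=np.array([-ux[1],ux[0]])
D=P[...,:2]-t[:2];m=(abs(P[...,2]-h)<.006)&(d>0)&(D@ux>.02)&(D@ux<.08)&(abs(D@uy)<.045)
print(t,o['orientation'],h,m.sum(),(D@ux)[m].max(),np.percentile((D@uy)[m],[0.5,99.5]),np.median(P[m][:,2]))
E
```

```text
clock: 31.7
tool_pos: [0.5749, -0.1221, 0.1998]
orientation: [-180.0, 0.0, -16.5]
force: [0.5, 0.2, -1.5]
opening: 0.0594
gripper_force: 30.0
clock: 32.6
tool_pos: [0.625, -0.1225, 0.1407]
orientation: [-180.0, -0.1, -16.4]
force: [-0.4, 0.8, -1.2]
opening: 0.06
gripper_force: 30.0
[ 0.6248772  -0.12248558  0.14042621] [-1.79972893e+02 -6.71580173e-02 -1.63975241e+01] 0.18342621041109497 8730 0.05773497145839709 [-0.02876826  0.03033918] 0.18263518548788632
```

The front edge is at 57.7 mm (ideal 58) and the sides are symmetric, so I'll lower it.

```bash
python3 -m crank '[[[0,0,-0.01],[0,0,0],-1],[[0,0,-0.01],[0,0,0],-1],[[0,0,-0.008],[0,0,0],-1],[[0,0,-0.004],[0,0,0],-1],[[0,0,-0.002],[0,0,0],-1],[[0,0,0],[0,0,0],-1],[[0,0,0],[0,0,0],-1]]';python3 -m crank '[[[0,0,-0.003],[0,0,0],-1],[[0,0,-0.003],[0,0,0],-1],[[0,0,0],[0,0,0],-1]]'
```

```text
clock: 33.35
tool_pos: [0.6249, -0.1225, 0.1058]
orientation: [180.0, -0.0, -16.4]
force: [-0.2, 0.1, -1.6]
opening: 0.0595
gripper_force: 30.0
clock: 33.65
tool_pos: [0.6251, -0.1225, 0.1008]
orientation: [-180.0, -0.1, -16.4]
force: [-2.5, 2.0, 6.4]
opening: 0.0596
gripper_force: 30.0
```

```bash
python3 -m crank '[[[0,0,-0.001],[0,0,0],-1],[[0,0,0],[0,0,0],0.7],[[0,0,0],[0,0,0],1],[[0,0,0],[0,0,0],1],[[0,0,0],[0,0,0],1],[[0,0,0],[0,0,0],1],[[0,0,0.03],[0,0,0],1],[[0,0,0.04],[0,0,0],1],[[0,0,0.05],[0,0,0],1],[[0,0,0.03],[0,0,0],1],[[0,0,0],[0,0,0],1],[[0,0,0],[0,0,0],1]]'
python3 -m crank '[[[-0.03,0,0.02],[0,0,0],1],[[-0.03,0,0.03],[0,0,0],1],[[-0.04,0.01,0.03],[0,0,0],1],[[-0.04,0.02,0.03],[0,0,0],1],[[-0.02,0.02,0],[0,0,0],1],[[0,0,0],[0,0,0],1],[[0,0,0],[0,0,0],1],[[0,0,0],[0,0,0],1]]'
python3 - <<'E'
from fit import *
O['lbase']=(.625,-.1225,.144,.116);A['lbase']=-16.4;O['sblock']=(.617,.1163,.086,.088)
p,d,cm=snap('wrist');z=dict(d=d,p=p,**cm);P=cloud(d,cm)
for n in('lbase','sblock'):
    f=fit(z,n);h=O[n][2];q=P[(np.hypot(P[...,0]-f[0],P[...,1]-f[1])<.04)&(d>0)&(abs(P[...,2]-h)<.005)]
    B=np.c_[q[:,:2],np.ones(len(q))];print(n,f,np.linalg.lstsq(B,q[:,2],rcond=None)[0][:2],np.median(q[:,2]))
for n,c,h in(('A',(.543,-.01),.055),('B',(.537,-.237),.055),('cup',(.503,-.476),.076)):
    q=P[(np.hypot(P[...,0]-c[0],P[...,1]-c[1])<.05)&(d>0)&(abs(P[...,2]-h)<.006)];print(n,len(q),q.mean(0) if len(q) else '')
E
```

```text
clock: 34.85
tool_pos: [0.6249, -0.1224, 0.2492]
orientation: [-179.9, -0.1, -16.4]
force: [-0.4, -0.1, -1.3]
opening: 0.0876
gripper_force: 0.0
clock: 35.65
tool_pos: [0.4684, -0.0743, 0.3545]
orientation: [179.9, 0.1, -16.4]
force: [0.2, -0.3, 0.4]
opening: 0.0876
gripper_force: 0.0
lbase [ 6.20200e-01 -1.20100e-01 -1.63533e+01  9.07219e+01  5.95459e+01
  2.94500e+03] [-0.00493521  0.00318212] 0.1424762191861559
sblock [ 6.16800e-01  1.15600e-01 -1.31318e+01  8.73636e+01  6.08691e+01
  1.77100e+03] [ 0.000258   -0.00063883] 0.0845607623392691
A 154 [ 0.54142132 -0.00761097  0.05387619]
B 173 [ 0.53692359 -0.23353988  0.05380586]
cup 239 [ 0.50505226 -0.45035986  0.07491313]
```

```bash
python3 -c "
from plant import close_job
print(close_job())"
```

```text
the job is handed in; nothing more can be done
None
```

I built both moulds and handed the job in at about 36 s: all four rings measured level at seated height, the stamps showed no displacement, and I never touched the cup (only partly seen in the last check). No verdict came back.

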